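Make up the basting kit and the cocoa kit

TASK

Make up two kits from the stock on the turntable: in the long tray the basting kit, with the tall slim jar standing in the empty compartment beside the dipping dishes and the silicone brush lying flat in the long slot; in the short tray the cocoa kit, with the squat wide jar standing in the empty compartment beside the cup and the scoop lying in the slot with its cup upright. Keep the glass jars upright, set them down gently without dropping them, and leave the middle-sized jar standing on the turntable.

Things in the scene. Friction and masses are not known exactly. Their poses are not given: they have to be found in the camera images.
- tall_jar: tall slim jar, tallest and narrowest of three: glass spice jar of brown spice, flat steel twist cap; 42 mm diameter, 96 mm tall with cap (the top 17 mm, 3 mm narrower), 0.16 kg. Starts standing on the turntable in a row with the other two jars, any order, centres about 85 mm or more apart. Origin: centre of its underside, z up; yaw means nothing
- middle_jar: middle-sized jar of three, stays on the turntable: glass spice jar of brown spice, flat steel twist cap; 50 mm diameter, 64 mm tall with cap (the top 17 mm, 3 mm narrower), 0.16 kg. Starts standing on the turntable in a row with the other two jars, any order, centres about 85 mm or more apart. Origin: centre of its underside, z up; yaw means nothing
- squat_jar: squat wide jar, shortest and widest of three: glass spice jar of brown spice, flat steel twist cap; 58 mm diameter, 48 mm tall with cap (the top 17 mm, 3 mm narrower), 0.16 kg. Starts standing on the turntable in a row with the other two jars, any order, centres about 85 mm or more apart. Origin: centre of its underside, z up; yaw means nothing
- brush: red silicone brush lying flat on the turntable, beside the row of jars, 196 mm long along x. Handle 18 mm wide, 14 mm thick, from x = -98 to +31 mm; head 40 mm wide, 16 mm thick, from there to +98. 0.07 kg, centre of mass within 10 mm of the origin. Origin: mid-length, centre of the flat underside, z up, +x to the bristles
- scoop: steel scoop standing on its cup on the turntable, across the row of jars from the brush, 134 mm long along x. Cup 42 mm diameter, 28 high, centre x = +46 mm; level handle 14 mm wide, from x = +26 to -67 mm, 19 to 27 mm above the cup's bottom. 0.08 kg, centre of mass x = +38: grip close to the cup. Origin: mid-length, at the level of the cup's underside, z up, +x to the cup
- long_tray: fixed long bamboo tray, 236 mm (x) by 172 (y); walls 6 mm thick, top 20 mm high; floor 6 mm thick. Slot 224 by 84 mm inside, centre (0, -38) mm; compartments 70 by 70 mm inside, centres x = -77, 0, +77, y = +45 mm: the first two hold fixed white dishes (62 mm wide, rim 34 mm high), that at x = +77 is empty. Origin: centre of the underside, z = 0
- short_tray: fixed short bamboo tray, 174 mm (x) by 180 (y); walls 6 mm thick, top 20 mm high; floor 6 mm thick. Slot 162 by 84 mm inside, centre (0, -42) mm; compartments 78 by 78 mm inside, centres x = -42, +42, y = +45 mm: the first holds a fixed white cup (66 mm wide, rim 54 mm high), that at x = +42 is empty. Origin: centre of the underside, z = 0
- turntable: white plastic turntable, 330 mm diameter, carrying the stock; top 24 mm above the bar, rim 3 mm thick and 6 mm higher. The disc spins on its fixed foot with slight friction (0.06 N m): a sideways push on what stands there turns it. Origin: centre of the foot, z = 0; does not turn with the disc

How it is judged:
At the end, for the whole second after the job is handed in: Each in its place by at most 15 mm (tall jar), 11.5 mm (squat jar), 16 mm along and 22 mm across the slot (brush, scoop; 0.35 rad, either way round); on the tray floors within 4 mm, tilted under 0.12 rad; middle jar upright on the turntable; all released and at rest (x of tall_jar in the frame of long_tray between 0.0617 and 0.0917 m and y of tall_jar in the frame of long_tray between 0.03 and 0.06 m and z of tall_jar in the frame of long_tray between 0.002 and 0.01 m and x of squat_jar in the frame of short_tray between 0.0305 and 0.0535 m and y of squat_jar in the frame of short_tray between 0.0335 and 0.0565 m and z of squat_jar in the frame of short_tray between 0.002 and 0.01 m and x of brush in the frame of long_tray between -0.016 and 0.016 m and y of brush in the frame of long_tray between -0.062 and -0.014 m and z of brush in the frame of long_tray between 0.002 and 0.01 m and x of scoop in the frame of short_tray between -0.016 and 0.016 m and y of scoop in the frame of short_tray between -0.0645 and -0.0195 m and z of scoop in the frame of short_tray between 0.002 and 0.01 m and angle between the x axis of brush and the x axis of long_tray, either way round below 0.35 rad and angle between the x axis of scoop and the x axis of short_tray, either way round below 0.35 rad and horizontal distance between middle_jar and turntable below 0.14 m and z of middle_jar in the frame of turntable between 0.019 and 0.029 m and angle between each of tall_jar, middle_jar, squat_jar, brush, scoop's own z axis and vertical below 0.12 rad and linear speed of each of tall_jar, middle_jar, squat_jar, brush, scoop below 0.02 m/s and angular speed of each of tall_jar, middle_jar, squat_jar, brush, scoop below 0.2 rad/s); the robot touches nothing.
It fails at once if a spice jar tips over (more than 40 degrees) (angle between any of tall_jar, middle_jar, squat_jar's own z axis and vertical above 0.7 rad).
It fails at once if a glass jar is dropped: it moves faster than 0.6 m/s (a fall of about 18 mm) out of the grasp ((linear speed of tall_jar above 0.6 m/s and contact force between tall_jar and the fingers below 0.05 N) or (linear speed of middle_jar above 0.6 m/s and contact force between middle_jar and the fingers below 0.05 N) or (linear speed of squat_jar above 0.6 m/s and contact force between squat_jar and the fingers below 0.05 N)).
It also fails if it takes over 128 s, if anything falls off the work surface, if the arm or the gripper's body presses on something with over 40 N, if the wrist force passes 120 N, or if a joint passes its speed limit or range.

ROBOT

A 6-joint arm with a two-finger parallel gripper is mounted at the origin on the work surface. World frame = base frame: x ahead of the robot, y to its left, z up, the work surface at z = 0. Lengths are in m, angles in rad, forces in N, time in s.
With the tool pointing down it reaches from about 0.375 to 0.9 m from the base axis. Payload 3.1 kg.
Tool frame: the origin (TCP) lies at the very end of the fingers, on their centre line; the grasp point (between the pads) lies 19 mm behind it (manip.pinch_z is the distance from the TCP to the grasp point, in m); z points along the fingers, y is the direction in which the jaws open and shut (so a half turn about z gives the same grasp; the last joint's range is limited). The gripper opens to 85 mm and grips with 20 to 120 N. Pads are 22 mm wide; open, the fingers measure 114 mm over their backs; the gripper's body (76 mm by 85 mm) begins 54 mm behind the grasp point. The pads swing forward as they close: fully open they stand 13 mm farther back than shut.
Start: joints at [0.932, 0.527, 1.433, -0, 1.181, -0.178], TCP at [0.277, 0.56, 0.231] pointing down, gripper open.
Joint ranges: [-3.08, 3.08], [-0.75, 2.2], [0.22, 2.44], [-1.43, 4.57], [0, 2.65], [-2.85, 2.85]. Speed limits (rad/s): [2.79, 2.79, 3.14, 3.14, 3.14, 3.14].

INTERFACE

Orientations are given as a unit quaternion [x, y, z, w].
In Python, from station import manip gives the robot as it stands.
- The arm moves only by the tool drive_tool, never from a script. Its argument "increments" is a list of rows, each a list of 7 numbers: the closure in counts, from 0 (fully open) to 255 (shut), then the shift along the tool's x, y, z in cm, then the turn, a rotation vector about the tool's x, y, z in rad. A call has 1 to 20 rows; each row is the pose to reach, as a shift and turn from the pose commanded when the call began, along the tool's axes at that moment; what a row does not reach only later rows make up. A row lasts 1/10 s, in which the tool goes at most 50 mm and 8.59 degrees, less where a joint would pass 70% of its speed; a pose out of reach is approached as far as the arm can. A call with a gripper value outside its range is refused whole. The fingers move at their own pace and stop on an object; "force" is the grip in N (left out, the last holds). Time passes only in rows, so rows that repeat a pose let the fingers close. It gives the time, the measured TCP pose, the force and the opening at its end, in the units of the state.
- manip.sense(): the state, without advancing time (a new reading comes with each control period).
- manip.snapshot(name): name is "scene" or "top"; returns the picture (400x640x3 uint8, red, green, blue); there is no depth.
- manip.camera_model(name): a dict with "mtx" (3x3 intrinsics, pixels), "cam_to_world" (4x4, takes a point from camera to world coordinates). Camera axes: x right, y down, z forward; pixel columns grow to the right and rows downward; lengths in m; the calibration is good to about 2 mm. A picture is of the moment at which its call begins. camera_model takes no time and is no camera call.
- manip.sign_off(): hands the job in, once; it reports no verdict.
The state is a dict: "t": time; "q": joint angles; "qd": joint speeds; "tau": joint torques, N m; "tcp_pos": TCP position; "tool_rot": TCP orientation; "force": force on the tool from outside, world axes, zero at the start; "ft_torque": the same for the moment, N m; "finger_gap": opening from 0.0 (shut) to 1.0 (fully open).
Only numpy, scipy, OpenCV 4.12 (cv2) and the standard library are available. Lean on these libraries where they do the work, as an engineer would, in place of code of your own. Each camera call takes 0.05 s, during which the arm holds its last target. There are 200 camera calls.

## Working session

There is one attempt and no reset: what is moved stays moved. The work goes in short steps, Python scripts to look and compute and a tool call to move; the robot and the scene stay as the last step left them, time stands still between calls to the robot, and variables do not carry over. Pictures are saved under pics/ and viewed, about 12 in all and at most 16, crops included, and the job is handed in when it is done.

Besides the shell and the picture viewer there is one more tool, called after "Request:" as name(argument=value, ...) on one line, values as JSON. drive_tool: Moves the arm, as the interface text tells. Its arguments: {"type":"object","properties":{"increments":{"type":"array","items":{"type":"array","items":{"type":"number"}}},"force":{"type":"number"}},"required":["increments"]}

```bash
mkdir -p pics; ls
python3 - <<'E'
from station import manip
import cv2, numpy as np
s=manip.sense(); print({k:np.round(v,3) for k,v in s.items()}, manip.pinch_z)
for n in ("scene","top"):
    cv2.imwrite(f"pics/{n}0.png",cv2.cvtColor(manip.snapshot(n),cv2.COLOR_RGB2BGR))
    c=manip.camera_model(n); print(n,np.round(c["mtx"],1).tolist(),np.round(c["cam_to_world"],4).tolist())
E
```

```text
pics
{'t': np.float64(0.0), 'q': array([ 0.932,  0.528,  1.434, -0.   ,  1.181, -0.179]), 'qd': array([ 0.001,  0.002,  0.   , -0.   ,  0.001, -0.002]), 'tau': array([-0.0000e+00, -4.4236e+01, -1.7802e+01, -0.0000e+00,  8.0000e-03,
        0.0000e+00]), 'tcp_pos': array([0.277, 0.56 , 0.23 ]), 'tool_rot': array([ 0.228,  0.974, -0.001, -0.   ]), 'force': array([-0.837,  0.531, -0.183]), 'ft_torque': array([ 0.033,  0.054, -0.043]), 'finger_gap': np.float64(0.997)} 0.0187
scene [[498.4, 0.0, 308.7], [0.0, 498.4, 201.6], [0.0, 0.0, 1.0]] [[-0.8233, 0.3337, -0.4592, 1.0902], [0.5676, 0.4898, -0.6617, 0.7715], [0.0041, -0.8054, -0.5927, 0.7607], [0.0, 0.0, 0.0, 1.0]]
top [[393.0, 0.0, 318.4], [0.0, 393.0, 194.5], [0.0, 0.0, 1.0]] [[0.0058, -0.9983, 0.0587, 0.4885], [-1.0, -0.0057, 0.0012, 0.0], [-0.0009, -0.0587, -0.9983, 1.0508], [0.0, 0.0, 0.0, 1.0]]
```

View pics/top0.png

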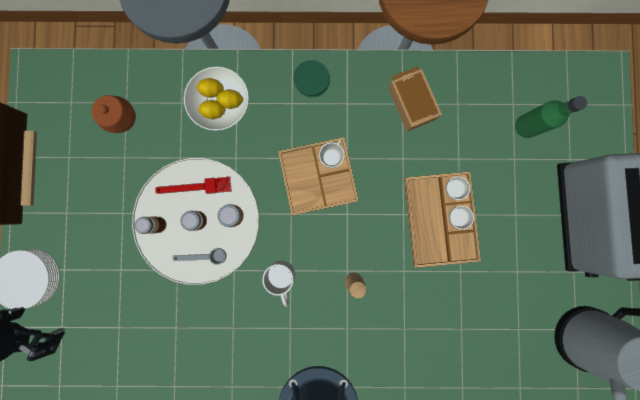

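View pics/scene0.png

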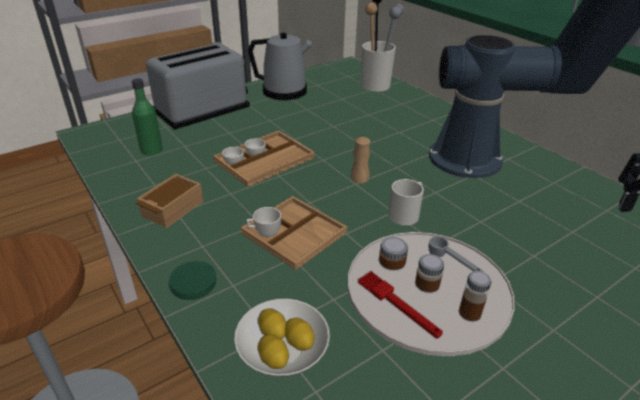

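The top view shows the turntable at about (196,220). On it are the tall jar (147,226), middle jar (191,220), squat jar (229,216), brush (193,186) with its head to the right, and scoop cup (218,256). The short tray is at (318,176) and the long tray at (443,219). The scene view agrees.

```bash
cat > h.py <<'E'
from station import manip
import cv2, numpy as np
def snap(n): return cv2.cvtColor(manip.snapshot(n),cv2.COLOR_RGB2BGR)
def cast(n,px,z):
    c=manip.camera_model(n); T=c["cam_to_world"]
    p=np.atleast_2d(px).astype(float)
    d=np.c_[p,np.ones(len(p))]@np.linalg.inv(c["mtx"]).T@T[:3,:3].T
    o=T[:3,3]; return o+d*((z-o[2])/d[:,2])[:,None]
def proj(n,P):
    c=manip.camera_model(n); T=np.linalg.inv(c["cam_to_world"])
    q=np.atleast_2d(P)@T[:3,:3].T+T[:3,3]; q=q@np.array(c["mtx"]).T; return q[:,:2]/q[:,2:]
E
python3 - <<'E'
import cv2,numpy as np
a=cv2.imread('pics/top0.png')
x=cv2.resize(a[150:290,125:265],None,fx=4,fy=4,interpolation=cv2.INTER_CUBIC)
cv2.imwrite('pics/c1.png',x)
x=cv2.resize(a[130:280,270:490],None,fx=3.6,fy=3.6,interpolation=cv2.INTER_CUBIC)
cv2.imwrite('pics/c2.png',x)
E
```

```text
(no output)
```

View pics/c1.png

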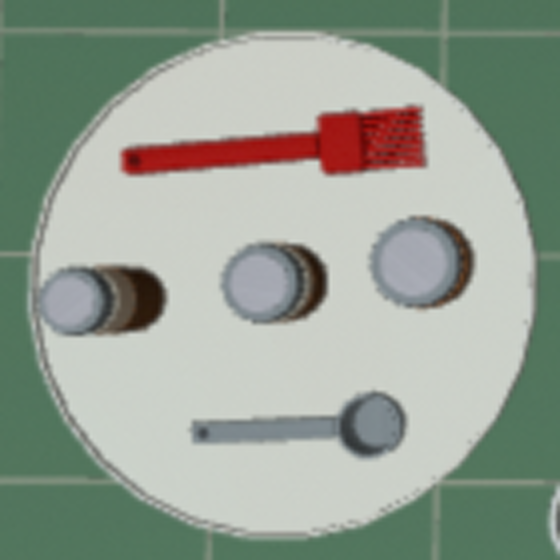

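View pics/c2.png

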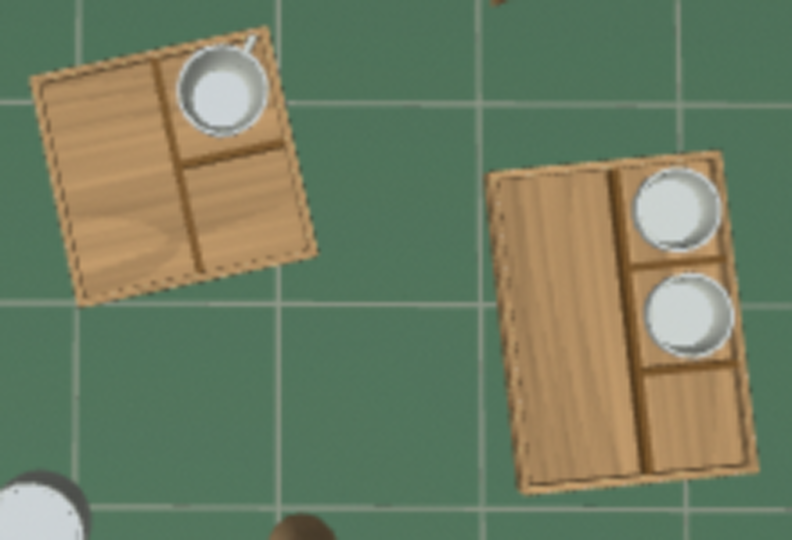

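The crops show the caps at about (73,301), (260,281) and (412,261) in c1 (4x, offset 125,150), with the scoop cup at (373,424). In c2 the tray slots are on the left and the empty compartments are at lower right in both trays, so each tray's +x is roughly world -x.

```bash
cat > meas.py <<'E'
from h import *
import sys
def blobs(m,amin=30):
    cs,_=cv2.findContours(m.astype(np.uint8),cv2.RETR_EXTERNAL,cv2.CHAIN_APPROX_NONE)
    return sorted([c for c in cs if cv2.contourArea(c)>amin],key=cv2.contourArea,reverse=True)
def rect(c,z,n='top'):
    w=cast(n,c[:,0,:],z)[:,:2].astype(np.float32); (cx,cy),(a,b),t=cv2.minAreaRect(w)
    t=np.radians(t); 
    if a<b: a,b,t=b,a,t+np.pi/2
    return np.round([cx,cy,a,b,t],4)
if __name__=="__main__":
    im=cv2.imread(sys.argv[1]).astype(int); hsv=cv2.cvtColor(im.astype(np.uint8),cv2.COLOR_BGR2HSV).astype(int)
    b,g,r=im[...,0],im[...,1],im[...,2]
    yy,xx=np.mgrid[:400,:640]
    tt=((xx-196)**2+(yy-220)**2<66**2)
    for c in blobs((r>120)&(g<70)&(b<70)&tt)[:1]: print('brush',rect(c,.04))
    for p,nm in (((147,226),'tall'),((191,220),'mid'),((229,216),'squat')): 
        print(nm, im[p[1]-3,p[0]-3],im[p[1],p[0]])
    print('tt',im[235,170],'scoop',im[256,200],im[256,218])
    wood=(hsv[...,0]>8)&(hsv[...,0]<25)&(hsv[...,1]>60)&(yy>130)&(yy<280)&(xx>270)&(xx<490)
    wood=cv2.morphologyEx(wood.astype(np.uint8),cv2.MORPH_CLOSE,np.ones((5,5)))
    for c in blobs(wood,2000)[:2]: print('tray',rect(c,.02), rect(c,0.01))
    cap=(b-g>0)&(r>140)&tt
    for c in blobs(cap): (x,y),R=cv2.minEnclosingCircle(c); print('cap',x,y,R,cv2.contourArea(c), cv2.fitEllipse(c))
    dark=(g<195)&(r-b<25)&(r>60)&tt&(yy>245)
    for c in blobs(dark)[:1]: print('scoop',rect(c,.05), (c[:,0,0].min(),c[:,0,0].max(),c[:,0,1].min(),c[:,0,1].max()))
    wht=(hsv[...,1]<30)&(hsv[...,2]>170)&((xx-196)**2+(yy-220)**2<75**2)
    c=blobs(wht)[0]; h=cv2.convexHull(c); print('disc',cv2.fitEllipse(h)); (x,y),_,_=cv2.fitEllipse(h); print(cast('top',(x,y),.03))
E
python3 meas.py pics/top0.png
```

```text
brush [0.5708 0.3262 0.1884 0.0362 1.5765]
tall [178 169 165] [174 165 162]
mid [177 168 165] [177 169 165]
squat [178 168 165] [177 168 165]
tt [201 208 204] scoop [142 136 126] [142 137 126]
tray [ 0.4873 -0.3222  0.2347  0.1747  0.1014] [ 0.4873 -0.3254  0.237   0.1764  0.1014]
tray [0.5989 0.0037 0.1796 0.1736 1.7905] [0.6    0.0037 0.1813 0.1753 1.7905]
cap 227.89309692382812 215.1896514892578 8.405716896057129 202.5 ((227.89137268066406, 215.19078063964844), (15.932615280151367, 16.31690216064453), 46.24001693725586)
cap 189.0806427001953 220.33871459960938 7.339257717132568 144.5 ((189.10279846191406, 220.4613494873047), (13.663678169250488, 13.674721717834473), 76.1996078491211)
cap 141.80526733398438 225.93157958984375 7.162901401519775 109.5 ((141.68124389648438, 225.1617889404297), (11.401140213012695, 13.09472370147705), 26.64320945739746)
scoop [0.3828 0.3007 0.1364 0.0426 1.752 ] (np.int32(172), np.int32(226), np.int32(247), np.int32(264))
disc ((196.12539672851562, 220.65408325195312), (123.10897064208984, 126.37516021728516), 16.865676879882812)
[[0.47889998 0.31790286 0.03      ]]
```

```bash
cat > m2.py <<'E'
from meas import *
im=cv2.imread('pics/top0.png'); big=cv2.resize(im,None,fx=4,fy=4,interpolation=cv2.INTER_CUBIC).astype(int)
b,g,r=[big[...,i] for i in range(3)]
def u(p): return (np.array(p)+.5)/4-.5
for nm,(x,y),z,D in (('tall',(143,225),.120,39),('mid',(189,220),.088,47),('squat',(228,215),.072,55)):
    m=np.zeros(g.shape,bool); m[4*y-50:4*y+50,4*x-50:4*x+50]=1
    m&=(b-g>2)&(r>145)
    c=blobs(m)[0]; (cx,cy),R=cv2.minEnclosingCircle(c); e=cv2.fitEllipse(c)
    print(nm,u((cx,cy)),R/4,'exp',D/2000*393/(1.05-z),'ell',u(e[0]),np.array(e[1])/8, cast('top',u(e[0]),z)[0])
cw=cast('top',[u((500+373,600+424)),u((500+192,600+432))],.0515)
d=cw[0]-cw[1];print('scoop cup',cw[0],'end',cw[1],np.hypot(*d[:2]),'exp .113', np.arctan2(d[1],d[0]))
m=(r>110)&(g<90)&(b<90); m[:640]=0;m[860:]=0;m[:,:500]=0;m[:,1060:]=0
c=blobs(m)[0]; pts=np.argwhere(cv2.drawContours(np.zeros(g.shape,np.uint8),[c],-1,1,-1))[:,::-1]
w=cast('top',u(pts),.038)[:,:2]
h=w[w[:,1]>.325]; k=cv2.fitLine(h.astype(np.float32),cv2.DIST_L2,0,.01,.01).ravel(); d=k[:2]*-np.sign(k[1]); 
s=(w-k[2:])@d; t=(w-k[2:])@np.array([-d[1],d[0]]); s0,s1=s.min(),s.max()
print('brush dir',np.arctan2(d[1],d[0]),'len',s1-s0,'wid handle',np.ptp(t[s<s0+.12]),'center',k[2:]+d*(s0+.098))
E
python3 m2.py
```

```text
tall [141.93974304 225.04264832] 6.351287364959717 exp 8.240322580645161 ell [141.8187561 224.912323 ] [5.89223051 6.16820526] [0.46896769 0.41797124 0.12      ]
mid [189.184021   220.46029663] 7.214784145355225 exp 9.600311850311849 ell [189.13372803 220.40983582] [6.95034885 7.01952219] [0.47994391 0.31695678 0.088     ]
squat [227.79772949 215.14247131] 8.458240509033203 exp 11.050613496932513 ell [227.9004364  215.24609375] [8.13514709 8.23586941] [0.49317626 0.22608708 0.072     ]
scoop cup [0.39134086 0.25416945 0.0515    ] end [0.38565958 0.36829724 0.0515    ] 0.11426911290329013 exp .113 -1.521057331944766
brush dir -1.4785296 len 0.19373931054861737 wid handle 0.017171324093598353 center [0.56637542 0.32539607]
```

```bash
cat > go.py <<'E'
import sys, numpy as np
from station import manip
from scipy.spatial.transform import Rotation as Ro
def go(x,y,z,yd):
    s=manip.sense(); p=np.array(s['tcp_pos']); R=Ro.from_quat(s['tool_rot'])
    a=np.radians(yd); ty=np.array([np.cos(a),np.sin(a),0]); tz=np.array([0,0,-1.]); tx=np.cross(ty,tz)
    T=Ro.from_matrix(np.c_[tx,ty,tz]); d=R.inv().apply(np.array([x,y,z])-p)*100
    q6=np.degrees(np.arctan2(y,x))-yd
    print('shift cm',np.round(d,2),'rot',np.round((R.inv()*T).as_rotvec(),3),'q6deg',round((q6+180)%360-180,1),'q',np.round(s['q'],2),'t',round(float(s['t']),2),'gap',round(float(s['finger_gap']),3))
if __name__=='__main__':
    for a in sys.argv[1:]: go(*map(float,a.split(',')))
E
python3 go.py .567,.3204,.2,5.3
```

```text
shift cm [-36.61  -8.56   3.05] rot [-2.000e-03  1.000e-03  1.018e+00] q6deg 24.2 q [ 0.93  0.53  1.43  0.    1.18 -0.18] t 0.1 gap 1.003
```

Request:
drive_tool(increments=[[120,-3,-0.7,0.3,0,0,0.08],[120,-7,-1.7,0.6,0,0,0.2],[120,-11,-2.6,1,0,0,0.32],[120,-15,-3.5,1.3,0,0,0.44],[120,-19,-4.5,1.6,0,0,0.56],[120,-23,-5.4,2,0,0,0.68],[120,-27,-6.3,2.3,0,0,0.8],[120,-31,-7.3,2.6,0,0,0.92],[120,-34.5,-8.1,2.9,0,0,1.0],[120,-36.61,-8.56,3.05,-0.002,0.001,1.018],[120,-36.61,-8.56,3.05,-0.002,0.001,1.018],[120,-36.61,-8.56,3.05,-0.002,0.001,1.018],[120,-36.61,-8.56,3.05,-0.002,0.001,1.018],[120,-36.61,-8.56,3.05,-0.002,0.001,1.018]], force=30)

```text
t: 1.5
tcp_pos: [0.566, 0.3222, 0.201]
tool_rot: [0.673, 0.74, 0.001, -0.001]
force: [-0.3, 0.9, 0.5]
finger_gap: 0.526
```

```bash
python3 go.py .567,.3204,.028,5.3
python3 - <<'E'
from station import manip; s=manip.sense(); print(s['tcp_pos'],s['force'])
E
```

```text
shift cm [-0.22  0.07 17.3 ] rot [ 0.001 -0.002  0.003] q6deg 24.2 q [0.35 0.6  1.39 0.   1.15 0.25] t 1.5 gap 0.526
[0.56598534 0.32220565 0.20096835] [-0.28020477  0.89135672  0.51218305]
```

Request:
drive_tool(increments=[[120,0,0,2,0,0,0],[120,0,0,5,0,0,0],[120,0,0,8.5,0,0,0],[120,0,0,12,0,0,0],[120,0,0,14.5,0,0,0],[120,0,0,16,0,0,0],[120,0,0,16.9,0,0,0],[120,0,0,17.2,0,0,0],[120,0,0,17.2,0,0,0],[120,0,0,17.2,0,0,0],[120,0,0,17.2,0,0,0]])

```text
t: 2.6
tcp_pos: [0.5684, 0.3215, 0.0301]
tool_rot: [0.673, 0.739, 0.002, 0.0]
force: [-0.6, -0.6, -0.1]
finger_gap: 0.532
```

```bash
python3 go.py .567,.3204,.028,5.3
python3 - <<'E'
from h import *
a,b=snap('top'),snap('scene')
A=cv2.resize(a[150:290,125:265],(400,400),interpolation=cv2.INTER_CUBIC);B=cv2.resize(b[220:360,330:530],(571,400),interpolation=cv2.INTER_CUBIC)
cv2.imwrite('pics/g1.png',cv2.resize(np.hstack([A,B]),None,fx=.82,fy=.82))
E
```

```text
shift cm [-0.1  -0.15  0.21] rot [ 0.004 -0.002  0.   ] q6deg 24.2 q [0.34 0.82 1.49 0.   0.83 0.25] t 2.6 gap 0.532
```

View pics/g1.png

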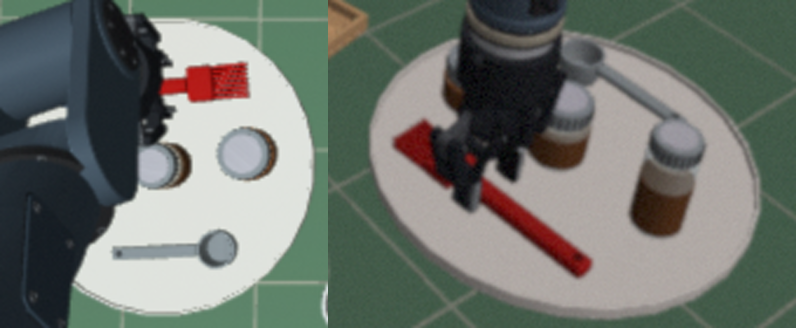

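The fingers straddle the brush handle just behind the head. I'll close on it and lift.

Request:
drive_tool(increments=[[120,0,0,0.2,0,0,0],[180,0,0,0.2,0,0,0],[230,0,0,0.2,0,0,0],[230,0,0,0.2,0,0,0],[230,0,0,0.2,0,0,0],[230,0,0,0.2,0,0,0],[230,0,0,0.2,0,0,0],[230,0,0,0.2,0,0,0],[230,0,0,-1,0,0,0],[230,0,0,-4,0,0,0],[230,0,0,-8,0,0,0],[230,0,0,-12,0,0,0],[230,0,0,-15,0,0,0],[230,0,0,-17,0,0,0],[230,0,0,-17,0,0,0]], force=40)

```text
t: 4.2
tcp_pos: [0.5693, 0.3217, 0.2031]
tool_rot: [0.673, 0.739, 0.005, 0.002]
force: [1.1, -0.4, -0.1]
finger_gap: 0.192
```

```bash
python3 go.py .4835,-.2862,.2,-84.2
python3 - <<'E'
from h import *
a,b=snap('top'),snap('scene')
cv2.imwrite('pics/top1.png',a);cv2.imwrite('pics/scene1.png',b)
E
```

```text
shift cm [-5.973e+01 -1.420e+01 -4.000e-02] rot [ 0.004 -0.01   1.563] q6deg 53.6 q [0.34 0.59 1.39 0.   1.15 0.25] t 4.2 gap 0.192
```

View pics/scene1.png

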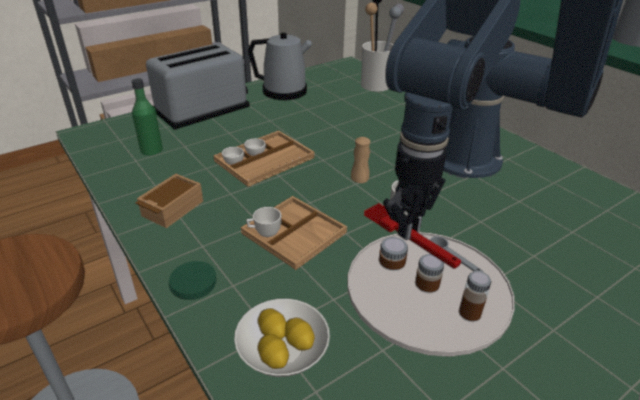

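The brush is held level at about (410,235), and the jars and scoop haven't moved. Next I carry it to the long tray.

Request:
drive_tool(increments=[[230,-2,-0.5,0,0,0,0.05],[230,-6,-1.4,0,0,0,0.15],[230,-10,-2.4,0,0,0,0.26],[230,-14.5,-3.4,0,0,0,0.38],[230,-19,-4.5,0,0,0,0.5],[230,-23.5,-5.6,0,0,0,0.62],[230,-28,-6.7,0,0,0,0.74],[230,-32.5,-7.7,0,0,0,0.86],[230,-37,-8.8,0,0,0,0.98],[230,-41.5,-9.9,0,0,0,1.1],[230,-46,-10.9,0,0,0,1.22],[230,-50,-11.9,0,0,0,1.34],[230,-54,-12.9,0,0,0,1.44],[230,-57.5,-13.8,0,0,0,1.53],[230,-59.2,-14.3,0,0,0,1.56],[230,-59.73,-14.55,0,0.004,-0.01,1.563],[230,-59.73,-14.55,0,0.004,-0.01,1.563],[230,-59.73,-14.55,0,0.004,-0.01,1.563],[230,-59.73,-14.55,0,0.004,-0.01,1.563]])

```text
t: 6.2
tcp_pos: [0.4781, -0.2853, 0.1974]
tool_rot: [0.999, 0.052, -0.004, 0.001]
force: [-0.5, 0.3, -0.7]
finger_gap: 0.198
```

```bash
python3 go.py .480,-.2866,.012,-84.2
```

```text
shift cm [ 0.33  0.13 18.54] rot [0.001 0.008 0.002] q6deg 53.4 q [-0.74  0.48  1.64 -0.01  1.03  0.74] t 6.2 gap 0.198
```

Request:
drive_tool(increments=[[230,0.1,0,2,0,0,0],[230,0.2,0.1,6,0,0,0],[230,0.3,0.1,10,0,0,0],[230,0.3,0.1,13.5,0,0.004,0],[230,0.3,0.1,16,0,0.008,0],[230,0.3,0.1,17.4,0,0.008,0],[230,0.3,0.1,18.2,0,0.008,0],[230,0.3,0.1,18.6,0,0.008,0],[230,0.3,0.1,18.6,0,0.008,0],[230,0.3,0.1,18.6,0,0.008,0],[200,0.3,0.1,18.6,0,0.008,0],[150,0.3,0.1,18.6,0,0.008,0],[150,0.3,0.1,18.6,0,0.008,0],[150,0.3,0.1,18.6,0,0.008,0],[150,0.3,0.1,17.6,0,0.008,0],[150,0.3,0.1,14,0,0.008,0],[150,0.3,0.1,9,0,0.008,0],[150,0.3,0.1,4,0,0.008,0],[150,0.3,0.1,-2,0,0.008,0],[150,0.3,0.1,-3,0,0.008,0]])

```text
t: 8.2
tcp_pos: [0.4832, -0.2894, 0.2337]
tool_rot: [0.999, 0.05, 0.004, 0.005]
force: [0.8, -0.6, -0.4]
finger_gap: 0.415
```

```bash
cat > look.py <<'E'
from meas import *
im=snap('top'); cv2.imwrite('pics/t.png',im); big=cv2.resize(im,None,fx=4,fy=4,interpolation=cv2.INTER_CUBIC).astype(int)
b,g,r=[big[...,i] for i in range(3)]
u=lambda p:(np.array(p)+.5)/4-.5
yy,xx=np.mgrid[:1600,:2560]; tt=(xx-784)**2+(yy-880)**2<255**2
for c in blobs((b-g>2)&(r>145)&tt&(yy<980),300):
    e=cv2.fitEllipse(c); R=sum(e[1])/16; 
    if R<4.5: continue
    z=.120 if R<6.5 else .088 if R<7.6 else .072
    print('cap',z,R,cast('top',u(e[0]),z)[0])
m=(r>110)&(g<90)&(b<90); m[:500]=0;m[1120:]=0;m[:,:500]=0;m[:,1900:]=0
for c in blobs(m,1500)[:1]: print('red',rect(c.astype(float)/4,.022))
m=(r-b<10)&(r<190)&(r>80)&(b-g>=0)&tt
for c in blobs(m,1000): print('grey',rect(u(c),.0515))
E
python3 look.py; python3 go.py .3914,.2675,.2,-1.5
```

```text
cap 0.072 8.606526374816895 [0.49315255 0.22608359 0.072     ]
cap 0.088 7.367315053939819 [0.47990111 0.31696653 0.088     ]
cap 0.088 6.610670328140259 [0.46825514 0.43271333 0.088     ]
red [ 0.4856 -0.2872  0.1945  0.0418  0.0934]
grey [0.3824 0.3008 0.1325 0.0402 1.7487]
grey [0.4936 0.2299 0.0553 0.0546 1.5884]
grey [0.4797 0.3281 0.0482 0.0476 0.0236]
grey [0.467  0.4472 0.0418 0.041  1.7283]
shift cm [ -3.61 -56.44   2.83] rot [ 1.600e-02  1.000e-03 -1.443e+00] q6deg 35.9 q [-0.74  0.44  1.59 -0.    1.1   0.73] t 8.25 gap 0.411
```

The brush lies in the slot at (0.4856, -0.2872), yaw 0.093 against the tray's 0.101, about 2 mm off target. Next is the scoop.

```bash
python3 go.py .3896,.2898,.2,2.85
```

```text
shift cm [ -3.56 -58.68   2.8 ] rot [ 0.016  0.002 -1.519] q6deg 33.8 q [-0.74  0.44  1.59 -0.    1.1   0.73] t 8.25 gap 0.411
```

Request:
drive_tool(increments=[[140,-0.1,-2,0,0,0,-0.05],[140,-0.4,-6,0,0,0,-0.15],[140,-0.6,-10,0,0,0,-0.25],[140,-0.9,-14.5,0,0,0,-0.37],[140,-1.2,-19,0,0,0,-0.49],[140,-1.4,-23.5,0,0,0,-0.61],[140,-1.7,-28,0,0,0,-0.73],[140,-2,-32.5,0,0,0,-0.85],[140,-2.2,-37,0.5,0,0,-0.97],[140,-2.5,-41.5,1,0,0,-1.09],[140,-2.8,-46,1.5,0,0,-1.21],[140,-3,-50,2,0,0,-1.33],[140,-3.3,-54,2.3,0,0,-1.42],[140,-3.5,-57,2.6,0,0,-1.49],[140,-3.56,-58.3,2.8,0.01,0,-1.515],[140,-3.56,-58.68,2.8,0.01,0.002,-1.519],[140,-3.56,-58.68,2.8,0.01,0.002,-1.519],[140,-3.56,-58.68,2.8,0.01,0.002,-1.519],[140,-3.56,-58.68,2.8,0.01,0.002,-1.519],[140,-3.56,-58.68,2.8,0.01,0.002,-1.519]])

```text
t: 10.25
tcp_pos: [0.3872, 0.2914, 0.1985]
tool_rot: [0.69, 0.724, 0.0, -0.004]
force: [-0.3, 0.3, -0.7]
finger_gap: 0.455
```

```bash
python3 go.py .3896,.2898,.028,2.85
```

```text
shift cm [-0.26  0.31 17.05] rot [-0.005 -0.005 -0.003] q6deg 33.8 q [0.41 0.39 1.81 0.01 0.94 0.36] t 10.25 gap 0.455
```

Request:
drive_tool(increments=[[140,0,0.1,2,0,0,0],[140,-0.1,0.2,5,0,0,0],[140,-0.1,0.2,8.5,0,0,0],[140,-0.1,0.2,12,0,0,0],[140,-0.1,0.2,14.5,0,0,0],[140,-0.1,0.2,16,0,0,0],[140,-0.1,0.2,16.8,0,0,0],[140,-0.1,0.2,17,0,0,0],[140,-0.1,0.2,17,0,0,0],[140,-0.1,0.2,17,0,0,0],[140,-0.1,0.2,17,0,0,0]])

```text
t: 11.35
tcp_pos: [0.3886, 0.2925, 0.0292]
tool_rot: [0.69, 0.724, 0.001, -0.003]
force: [-0.4, 0.0, -0.8]
finger_gap: 0.451
```

```bash
python3 go.py .3896,.2898,.028,2.85
python3 - <<'E'
from h import *
b=snap('scene')
cv2.imwrite('pics/g2.png',cv2.resize(b[200:350,330:530],None,fx=3,fy=3,interpolation=cv2.INTER_CUBIC))
E
```

```text
shift cm [-0.28  0.09  0.12] rot [-0.003 -0.006 -0.001] q6deg 33.8 q [0.41 0.7  1.92 0.01 0.52 0.35] t 11.35 gap 0.451
```

View pics/g2.png

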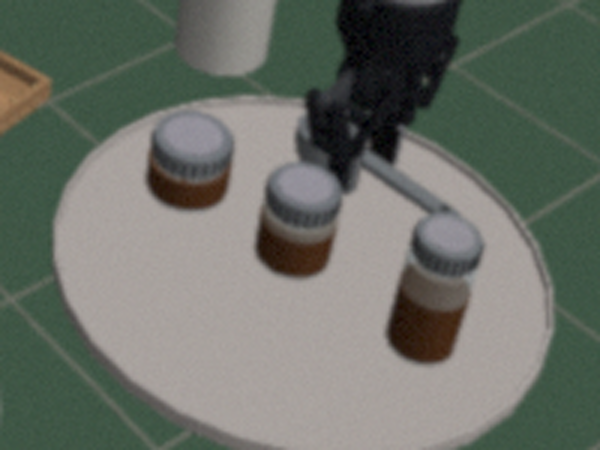

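The fingers straddle the scoop handle next to the cup, so I'll grip and lift.

Request:
drive_tool(increments=[[140,-0.1,0.1,0.1,0,0,0],[190,-0.1,0.1,0.1,0,0,0],[240,-0.1,0.1,0.1,0,0,0],[240,-0.1,0.1,0.1,0,0,0],[240,-0.1,0.1,0.1,0,0,0],[240,-0.1,0.1,0.1,0,0,0],[240,-0.1,0.1,0.1,0,0,0],[240,-0.1,0.1,0.1,0,0,0],[240,-0.1,0.1,0.1,0,0,0],[240,-0.1,0.1,-0.5,0,0,0],[240,-0.1,0.1,-3,0,0,0],[240,-0.1,0.1,-7,0,0,0],[240,-0.1,0.1,-11,0,0,0],[240,-0.1,0.1,-15,0,0,0],[240,-0.1,0.1,-17,0,0,0],[240,-0.1,0.1,-17,0,0,0],[240,-0.1,0.1,-17,0,0,0]], force=60)

```text
t: 13.1
tcp_pos: [0.3893, 0.2902, 0.198]
tool_rot: [0.69, 0.724, -0.0, -0.004]
force: [0.1, -0.4, -1.2]
finger_gap: 0.147
```

```bash
python3 go.py .5897,.0447,.2,-77.4
python3 - <<'E'
from h import *
b=snap('scene')
cv2.imwrite('pics/g3.png',cv2.resize(b[120:320,330:530],None,fx=2.5,fy=2.5,interpolation=cv2.INTER_CUBIC))
E
```

```text
shift cm [-25.5   18.81  -0.44] rot [-8.0e-03 -1.0e-03  1.4e+00] q6deg 81.7 q [0.41 0.39 1.81 0.01 0.94 0.35] t 13.1 gap 0.147
```

View pics/g3.png

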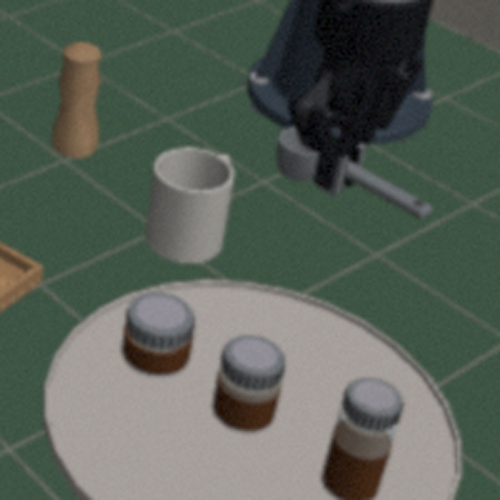

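```bash
python3 go.py .5804,.0426,.2,-77.4
```

```text
shift cm [-25.64  17.92  -0.53] rot [-1.0e-02  1.0e-03  1.4e+00] q6deg 81.6 q [0.41 0.39 1.81 0.01 0.94 0.35] t 13.15 gap 0.149
```

Request:
drive_tool(increments=[[240,-1,0.7,0,0,0,0.05],[240,-3,2.1,0,0,0,0.15],[240,-5,3.5,0,0,0,0.26],[240,-7.2,5,0,0,0,0.38],[240,-9.4,6.6,-0.1,0,0,0.5],[240,-11.6,8.1,-0.2,0,0,0.62],[240,-13.8,9.6,-0.2,0,0,0.74],[240,-16,11.2,-0.3,0,0,0.86],[240,-18.2,12.7,-0.3,0,0,0.98],[240,-20.4,14.3,-0.4,0,0,1.1],[240,-22.6,15.8,-0.5,0,0,1.22],[240,-24.6,17.2,-0.5,0,0,1.33],[240,-25.5,17.8,-0.5,-0.01,0,1.39],[240,-25.64,17.92,-0.5,-0.01,0,1.4],[240,-25.64,17.92,-0.5,-0.01,0,1.4],[240,-25.64,17.92,-0.5,-0.01,0,1.4],[240,-25.64,17.92,-0.5,-0.01,0,1.4]])

```text
t: 14.85
tcp_pos: [0.5808, 0.0437, 0.2007]
tool_rot: [0.994, 0.11, 0.0, 0.0]
force: [-0.0, 0.0, -0.3]
finger_gap: 0.151
```

```bash
python3 go.py .5804,.0426,.012,-77.4
```

```text
shift cm [-0.08  0.09 18.87] rot [ 0.    -0.001  0.001] q6deg 81.6 q [-0.12  0.51  1.57  0.    1.06  1.23] t 14.85 gap 0.151
```

Request:
drive_tool(increments=[[240,0,0,2,0,0,0],[240,-0.1,0.1,6,0,0,0],[240,-0.1,0.1,10,0,0,0],[240,-0.1,0.1,14,0,0,0],[240,-0.1,0.1,16.5,0,0,0],[240,-0.1,0.1,17.8,0,0,0],[240,-0.1,0.1,18.6,0,0,0],[240,-0.1,0.1,18.95,0,0,0],[240,-0.1,0.1,18.95,0,0,0],[240,-0.1,0.1,18.95,0,0,0],[210,-0.1,0.1,18.95,0,0,0],[160,-0.1,0.1,18.95,0,0,0],[150,-0.1,0.1,18.95,0,0,0],[150,-0.1,0.1,18.95,0,0,0],[150,-0.1,0.1,18,0,0,0],[150,-0.1,0.1,15,0,0,0],[150,-0.1,0.1,10,0,0,0],[150,-0.1,0.1,5,0,0,0],[150,-0.1,0.1,0,0,0,0],[150,-0.1,0.1,0,0,0,0]])

```text
t: 16.85
tcp_pos: [0.5857, 0.0415, 0.2094]
tool_rot: [0.994, 0.11, 0.009, 0.002]
force: [0.9, 0.0, 0.0]
finger_gap: 0.411
```

```bash
python3 go.py .4935,.226,.2,-67; python3 look.py
```

```text
shift cm [ -4.98 -20.02   0.73] rot [ 0.008 -0.017 -0.181] q6deg 91.6 q [-0.12  0.5   1.57  0.    1.06  1.23] t 16.85 gap 0.411
cap 0.072 7.930657148361206 [0.47961061 0.32302438 0.072     ]
cap 0.088 7.088338136672974 [0.46798871 0.43270084 0.088     ]
cap 0.12 5.781351089477539 [0.49580066 0.2294366  0.12      ]
red [ 0.4857 -0.2865  0.194   0.0414  0.1057]
grey [0.4795 0.3279 0.0481 0.048  0.2032]
grey [0.467  0.4473 0.042  0.0405 1.5766]
grey [0.4695 0.2421 0.279  0.0364 3.0448]
```

```bash
python3 go.py .4935,.226,.18,0
```

```text
shift cm [ -4.78 -19.96   2.45] rot [ 0.011 -0.007 -1.351] q6deg 24.6 q [-0.12  0.5   1.57 -0.    1.06  1.23] t 16.9 gap 0.413
```

Run:
```python
import cv2
a=cv2.imread('pics/t.png')
cv2.imwrite('pics/c3.png',cv2.resize(a[120:280,130:490],(792,352),interpolation=cv2.INTER_CUBIC))
```

```text
(no output)
```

View pics/c3.png

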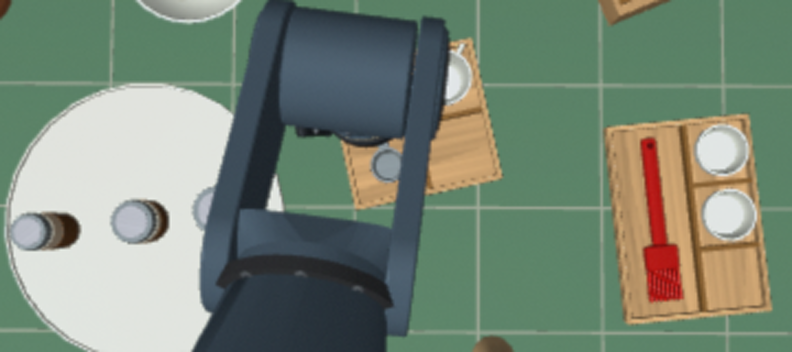

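The brush lies well inside the long slot, and the scoop's cup is visible in the short slot at (388,165) in the crop. I move over the squat jar with the gripper opening fully.

Request:
drive_tool(increments=[[60,-0.2,-0.8,0,0,0,-0.06],[0,-0.6,-2.5,0,0,0,-0.17],[0,-1,-4.3,0.2,0,0,-0.29],[0,-1.5,-6.1,0.4,0,0,-0.41],[0,-1.9,-7.9,0.6,0,0,-0.53],[0,-2.3,-9.7,0.8,0,0,-0.65],[0,-2.8,-11.5,1,0,0,-0.77],[0,-3.2,-13.3,1.2,0,0,-0.89],[0,-3.6,-15.1,1.5,0,0,-1.01],[0,-4,-16.9,1.8,0,0,-1.13],[0,-4.4,-18.5,2.1,0,0,-1.25],[0,-4.7,-19.6,2.4,0.01,0,-1.33],[0,-4.78,-19.96,2.45,0.01,0,-1.351],[0,-4.78,-19.96,2.45,0.01,0,-1.351],[0,-4.78,-19.96,2.45,0.01,0,-1.351],[0,-4.78,-19.96,2.45,0.01,0,-1.351],[0,-4.78,-19.96,2.45,0.01,0,-1.351],[0,-4.78,-19.96,2.45,0.01,0,-1.351]])

```text
t: 18.7
tcp_pos: [0.4909, 0.2259, 0.1764]
tool_rot: [0.707, 0.707, 0.0, -0.004]
force: [-0.2, -0.8, -0.5]
finger_gap: 1.003
```

```bash
python3 go.py .4935,.226,.037,0
```

```text
shift cm [-0.07  0.33 13.94] rot [-0.005 -0.005 -0.001] q6deg 24.6 q [0.22 0.49 1.7  0.01 0.96 0.22] t 18.7 gap 1.003
```

Request:
drive_tool(increments=[[0,0,0.1,2,0,0,0],[0,0,0.2,5,0,0,0],[0,0,0.2,8,0,0,0],[0,0,0.2,10.5,-0.003,0,0],[0,0,0.2,12.5,-0.003,0,0],[0,0,0.2,13.5,-0.003,0,0],[0,0,0.2,13.9,-0.003,0,0],[0,0,0.2,13.9,-0.003,0,0],[0,0,0.2,13.9,-0.003,0,0],[0,0,0.2,13.9,-0.003,0,0]])

```text
t: 19.7
tcp_pos: [0.4927, 0.2272, 0.0383]
tool_rot: [0.707, 0.707, 0.002, -0.002]
force: [-0.7, -0.3, 1.1]
finger_gap: 1.001
```

```bash
python3 go.py .4935,.226,.037,0
python3 - <<'E'
from h import *
b=snap('scene')
cv2.imwrite('pics/g4.png',cv2.resize(b[170:320,340:540],None,fx=3.5,fy=3.5,interpolation=cv2.INTER_CUBIC))
E
```

```text
shift cm [-0.12  0.08  0.13] rot [ 0.    -0.006  0.   ] q6deg 24.6 q [0.22 0.72 1.78 0.01 0.64 0.21] t 19.7 gap 1.001
```

View pics/g4.png

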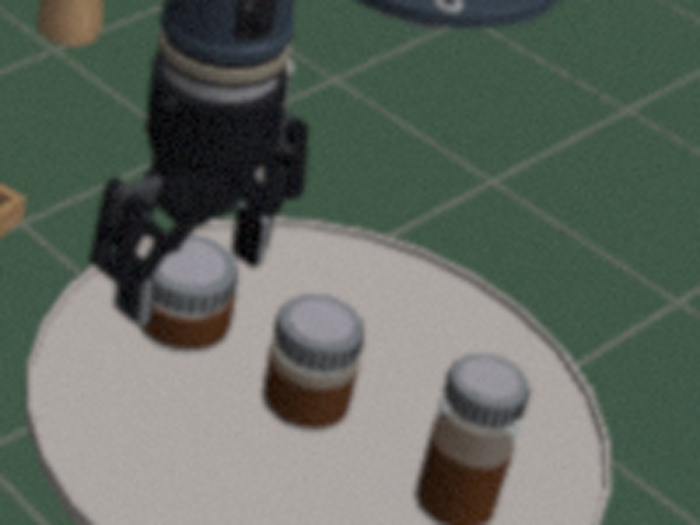

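Run:
```python
from h import *
for x in (.5355,.545,.4495,.44):
  for z in (.03,.04,.05,.06):
    p=proj('scene',[x,.227,z])[0]; print(x,z,np.round((p-[340,170])*3.5+1.2))
```

```text
0.5355 0.03 [132. 339.]
0.5355 0.04 [134. 327.]
0.5355 0.05 [135. 315.]
0.5355 0.06 [136. 303.]
0.545 0.03 [120. 346.]
0.545 0.04 [121. 334.]
0.545 0.05 [123. 321.]
0.545 0.06 [124. 309.]
0.4495 0.03 [237. 285.]
0.4495 0.04 [239. 273.]
0.4495 0.05 [241. 261.]
0.4495 0.06 [243. 249.]
0.44 0.03 [248. 279.]
0.44 0.04 [250. 267.]
0.44 0.05 [252. 255.]
0.44 0.06 [254. 243.]
```

The tips stand at about z 0.047 with the TCP at 0.038, which fits the stated swing-back. Clearance over the tray walls will therefore be fine, and I close gently.

Request:
drive_tool(increments=[[0,0,0.1,0.15,0,0,0],[40,0,0.1,0.15,0,0,0],[70,0,0.1,0.15,0,0,0],[90,0,0.1,0.15,0,0,0],[120,0,0.1,0.15,0,0,0],[120,0,0.1,0.15,0,0,0],[120,0,0.1,0.15,0,0,0],[120,0,0.1,0.15,0,0,0],[120,0,0.1,0.15,0,0,0],[120,0,0.1,0,0,0,0],[120,0,0.1,-0.6,0,0,0],[120,0,0.1,-1.5,0,0,0]], force=40)

```text
t: 20.95
tcp_pos: [0.4921, 0.2267, 0.052]
tool_rot: [0.707, 0.707, 0.0, -0.003]
force: [-0.2, 0.6, -0.6]
finger_gap: 0.656
```

```bash
python3 go.py .5677,-.0494,.2,-77.4
python3 - <<'E'
from h import *
b=snap('scene')
cv2.imwrite('pics/g5.png',cv2.resize(b[170:320,340:540],None,fx=3.5,fy=3.5,interpolation=cv2.INTER_CUBIC))
print(manip.sense()['tcp_pos'])
E
```

```text
shift cm [-27.54   7.49 -14.97] rot [-7.000e-03 -1.000e-03  1.351e+00] q6deg 72.4 q [0.22 0.69 1.77 0.01 0.68 0.21] t 20.95 gap 0.656
[0.49328056 0.22706331 0.05364837]
```

View pics/g5.png

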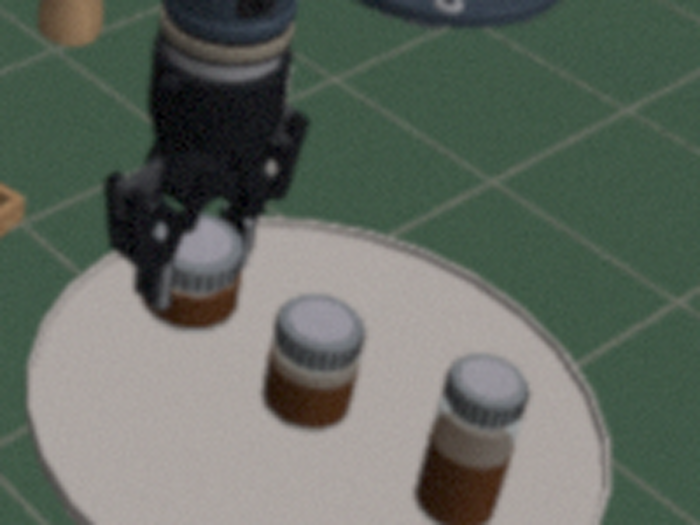

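The jar is held upright and the other two haven't moved. Next I lift it and carry it to the short tray.

Request:
drive_tool(increments=[[120,0,0,-1.5,0,0,0],[120,-0.3,0,-4,0,0,0.02],[120,-1.5,0.4,-7,0,0,0.08],[120,-3.3,0.9,-9.5,0,0,0.17],[120,-5.4,1.5,-11.5,0,0,0.27],[120,-7.6,2.1,-13,0,0,0.38],[120,-9.9,2.7,-14,0,0,0.49],[120,-12.2,3.3,-14.8,0,0,0.6],[120,-14.5,3.9,-14.97,0,0,0.71],[120,-16.8,4.6,-14.97,0,0,0.82],[120,-19.1,5.2,-14.97,0,0,0.93],[120,-21.3,5.8,-14.97,0,0,1.04],[120,-23.4,6.4,-14.97,0,0,1.15],[120,-25.2,6.9,-14.97,-0.003,0,1.24],[120,-26.6,7.3,-14.97,-0.005,0,1.31],[120,-27.3,7.45,-14.97,-0.007,0,1.345],[120,-27.54,7.49,-14.97,-0.007,0,1.351],[120,-27.54,7.49,-14.97,-0.007,0,1.351],[120,-27.54,7.49,-14.97,-0.007,0,1.351],[120,-27.54,7.49,-14.97,-0.007,0,1.351]])

```text
t: 23.0
tcp_pos: [0.5679, -0.0485, 0.2003]
tool_rot: [0.994, 0.11, 0.001, -0.001]
force: [0.1, 0.4, -1.1]
finger_gap: 0.66
```

```bash
python3 go.py .5677,-.0494,.021,-77.4
```

```text
shift cm [-0.09  0.1  17.93] rot [-0.001 -0.003  0.001] q6deg 72.4 q [-0.28  0.49  1.61  0.    1.04  1.07] t 23.0 gap 0.66
```

Request:
drive_tool(increments=[[120,0,0,1.5,0,0,0],[120,0,0.1,4.5,0,0,0],[120,-0.1,0.1,8,0,0,0],[120,-0.1,0.1,11.5,0,0,0],[120,-0.1,0.1,14,0,0,0],[120,-0.1,0.1,15.8,0,0,0],[120,-0.1,0.1,16.8,0,0,0],[120,-0.1,0.1,17.3,0,0,0],[120,-0.1,0.1,17.6,0,0,0],[120,-0.1,0.1,17.8,0,0,0],[120,-0.1,0.1,17.8,0,0,0],[120,-0.1,0.1,17.8,0,0,0]])

```text
t: 24.2
tcp_pos: [0.5684, -0.0504, 0.023]
tool_rot: [0.994, 0.11, 0.002, -0.0]
force: [0.2, -0.2, -1.8]
finger_gap: 0.657
```

```bash
python3 go.py .5677,-.0494,.0188,-77.4
python3 - <<'E'
from h import *
b=snap('scene')
cv2.imwrite('pics/g6.png',cv2.resize(b[150:290,210:380],None,fx=4,fy=4,interpolation=cv2.INTER_CUBIC))
E
```

```text
shift cm [-0.05 -0.11  0.42] rot [-0.    -0.004 -0.   ] q6deg 72.4 q [-0.29  0.76  1.71  0.    0.66  1.06] t 24.2 gap 0.657
```

View pics/g6.png

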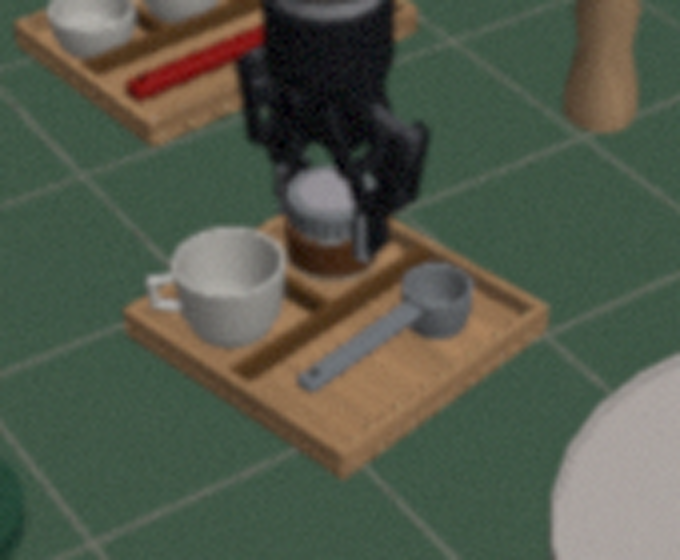

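The squat jar is centred in its compartment a few mm above the floor, and the scoop lies upright in its slot. I lower it slowly.

Request:
drive_tool(increments=[[120,0,-0.1,0.1,0,0,0],[120,0,-0.1,0.2,0,0,0],[120,0,-0.1,0.3,0,0,0],[120,0,-0.1,0.3,0,0,0],[120,0,-0.1,0.35,0,0,0],[120,0,-0.1,0.35,0,0,0],[120,0,-0.1,0.35,0,0,0]])

```text
t: 24.95
tcp_pos: [0.5677, -0.0492, 0.0188]
tool_rot: [0.994, 0.11, 0.002, -0.001]
force: [0.3, -0.5, -0.6]
finger_gap: 0.658
```

Request:
drive_tool(increments=[[120,0,0,0.05,0,0,0],[120,0,0,0.05,0,0,0],[80,0,0,0.05,0,0,0],[60,0,0,0.05,0,0,0],[45,0,0,0.05,0,0,0],[45,0,0,0.05,0,0,0],[45,0,0,0.05,0,0,0],[45,0,0,-1,0,0,0],[45,0,0,-3,0,0,0],[45,0,0,-7,0,0,0],[45,0,0,-12,0,0,0],[45,0,0,-17,0,0,0],[45,0,0,-20,0,0,0],[45,0,0,-20,0,0,0],[45,0,0,-20,0,0,0]])

```text
t: 26.45
tcp_pos: [0.5671, -0.0495, 0.22]
tool_rot: [0.994, 0.11, 0.002, -0.0]
force: [-0.1, -0.0, 0.2]
finger_gap: 0.826
```

```bash
python3 look.py;python3 go.py .469,.418,.22,0;python3 go.py .469,.418,.22,20
```

```text
cap 0.088 7.543299198150635 [0.47985298 0.31701071 0.088     ]
cap 0.088 6.873184680938721 [0.46844283 0.43271027 0.088     ]
red [ 0.4856 -0.2872  0.1944  0.0417  0.0934]
grey [0.4797 0.328  0.0482 0.0476 0.0264]
grey [0.4677 0.447  0.0416 0.0411 0.8623]
shift cm [  0.7  -47.72  -0.08] rot [ 0.    -0.003 -1.351] q6deg 41.7 q [-0.28  0.47  1.59  0.    1.08  1.07] t 26.5 gap 0.824
shift cm [  0.7  -47.72  -0.08] rot [ 1.0e-03 -3.0e-03 -1.7e+00] q6deg 21.7 q [-0.28  0.47  1.59  0.    1.08  1.07] t 26.5 gap 0.824
```

```bash
python3 go.py .4687,.418,.2,-30
```

```text
shift cm [  0.67 -47.73   1.92] rot [-0.    -0.003 -0.827] q6deg 71.7 q [-0.28  0.47  1.59  0.    1.08  1.07] t 26.5 gap 0.824
```

Request:
drive_tool(increments=[[45,0,-1.5,0,0,0,-0.03],[45,0.1,-5,0,0,0,-0.09],[45,0.1,-9,0,0,0,-0.16],[45,0.2,-13.5,0,0,0,-0.23],[45,0.3,-18,0,0,0,-0.31],[45,0.3,-22.5,0,0,0,-0.39],[45,0.4,-27,0.3,0,0,-0.47],[45,0.4,-31.5,0.6,0,0,-0.55],[45,0.5,-36,0.9,0,0,-0.63],[45,0.6,-40.5,1.2,0,0,-0.71],[45,0.6,-44.5,1.6,0,0,-0.78],[45,0.67,-46.9,1.9,0,0,-0.82],[45,0.67,-47.73,1.92,0,0,-0.827],[45,0.67,-47.73,1.92,0,0,-0.827],[45,0.67,-47.73,1.92,0,0,-0.827],[45,0.67,-47.73,1.92,0,0,-0.827],[45,0.67,-47.73,1.92,0,0,-0.827]])

```text
t: 28.2
tcp_pos: [0.4702, 0.4165, 0.2002]
tool_rot: [0.867, 0.499, 0.002, 0.0]
force: [0.3, -0.2, 0.5]
finger_gap: 0.821
```

```bash
python3 go.py .4687,.418,.06,-30
python3 - <<'E'
from station import manip; print(manip.sense()['tcp_pos'])
E
```

```text
shift cm [ 0.02 -0.24 14.02] rot [ 0.002 -0.003 -0.002] q6deg 71.7 q [ 0.55  0.57  1.46 -0.    1.12  1.07] t 28.2 gap 0.821
[0.47024725 0.41649094 0.2001672 ]
```

Request:
drive_tool(increments=[[45,0,-0.1,2,0,0,0],[45,0,-0.1,5,0,0,0],[45,0,-0.1,8,0,0,0],[45,0,-0.1,10.5,0,0,0],[45,0,-0.1,12.5,0,0,0],[45,0,-0.1,13.5,0,0,0],[45,0,-0.1,14,0,0,0],[45,0,-0.1,14,0,0,0],[45,0,-0.1,14,0,0,0]])

```text
t: 29.1
tcp_pos: [0.47, 0.4188, 0.0611]
tool_rot: [0.866, 0.5, 0.003, 0.0]
force: [-0.5, 0.3, -0.1]
finger_gap: 0.822
```

```bash
python3 go.py .4687,.418,.06,-30
python3 - <<'E'
from h import *
b=snap('scene')
cv2.imwrite('pics/g7.png',cv2.resize(b[200:350,380:560],None,fx=3.5,fy=3.5,interpolation=cv2.INTER_CUBIC))
E
```

```text
shift cm [-0.14 -0.08  0.1 ] rot [ 0.003 -0.005 -0.001] q6deg 71.7 q [ 0.55  0.75  1.55 -0.    0.84  1.08] t 29.1 gap 0.822
```

View pics/g7.png

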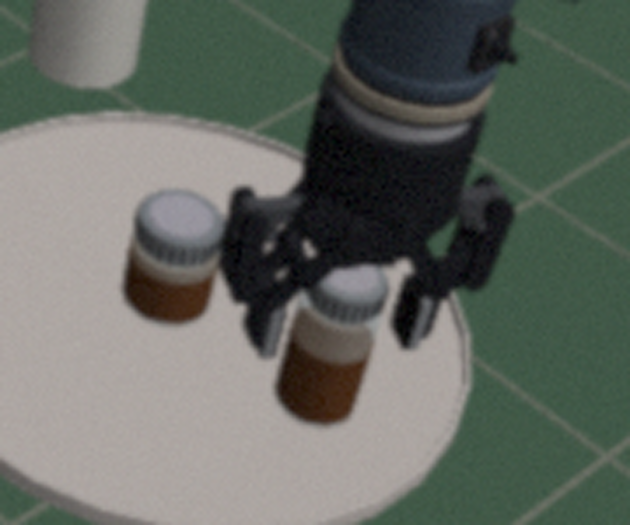

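The tall jar is centred between the pads, with the middle jar clear, so I close and lift.

Request:
drive_tool(increments=[[70,0,0,0.1,0,0,0],[100,0,0,0.1,0,0,0],[130,0,0,0.1,0,0,0],[160,0,0,0.1,0,0,0],[170,0,0,0.1,0,0,0],[170,0,0,0.1,0,0,0],[170,0,0,0.1,0,0,0],[170,0,0,0.1,0,0,0],[170,0,0,0.1,0,0,0],[170,0,0,0,0,0,0],[170,0,0,-0.6,0,0,0],[170,0,0,-2,0,0,0],[170,0,0,-4.5,0,0,0],[170,0,0,-8,0,0,0],[170,0,0,-11.5,0,0,0],[170,0,0,-14.5,0,0,0],[170,0,0,-16,0,0,0],[170,0,0,-16.5,0,0,0],[170,0,0,-16.5,0,0,0]], force=40)

```text
t: 31.05
tcp_pos: [0.4687, 0.4184, 0.226]
tool_rot: [0.866, 0.5, 0.002, 0.0]
force: [0.0, 1.1, -0.9]
finger_gap: 0.481
```

```bash
python3 go.py .4153,-.3766,.22,-60; python3 go.py .4153,-.3766,.22,-30
```

```text
shift cm [-71.51  35.14   0.39] rot [ 0.001 -0.005  0.523] q6deg 17.8 q [ 0.55  0.54  1.43 -0.    1.17  1.08] t 31.05 gap 0.481
shift cm [-71.51  35.14   0.39] rot [ 0.002 -0.004 -0.   ] q6deg -12.2 q [ 0.55  0.54  1.43 -0.    1.17  1.08] t 31.05 gap 0.481
```

Request:
drive_tool(increments=[[170,-0.9,0.4,0,0,0,0],[170,-3,1.5,0,0,0,0.02],[170,-6.2,3,0,0,0,0.04],[170,-10,4.9,0,0,0,0.07],[170,-14,6.9,0,0,0,0.1],[170,-18,8.8,0,0,0,0.13],[170,-22,10.8,0,0,0,0.16],[170,-26,12.8,0,0,0,0.19],[170,-30,14.7,0,0,0,0.22],[170,-34,16.7,0,0,0,0.25],[170,-38,18.7,0,0,0,0.28],[170,-42,20.6,0,0,0,0.31],[170,-46,22.6,0,0,0,0.34],[170,-50,24.6,0,0,0,0.37],[170,-54,26.5,0,0,0,0.4],[170,-58,28.5,0,0,0,0.43],[170,-62,30.5,0,0,0,0.46],[170,-65.5,32.2,0,0,0,0.49],[170,-68,33.4,0,0,0,0.51],[170,-69.5,34.1,0,0,0,0.52]])

```text
t: 33.05
tcp_pos: [0.4148, -0.3561, 0.2223]
tool_rot: [0.966, 0.259, 0.001, -0.001]
force: [-0.2, -0.8, -1.7]
finger_gap: 0.48
```

```bash
python3 go.py .4153,-.3766,.22,-60
```

```text
shift cm [-0.98  1.8   0.22] rot [-0.002 -0.003  0.   ] q6deg 17.8 q [-0.92  0.43  1.64  0.    1.07  0.13] t 33.05 gap 0.48
```

Request:
drive_tool(increments=[[170,-0.5,0.9,0.1,0,0,0],[170,-0.85,1.6,0.2,0,0,0],[170,-1,1.85,0.2,0,0,0],[170,-1,1.85,0.2,0,0,0],[170,-1,1.85,0.2,0,0,0],[170,-1,1.85,0.2,0,0,0]])

```text
t: 33.65
tcp_pos: [0.4171, -0.3742, 0.2218]
tool_rot: [0.965, 0.261, 0.002, -0.0]
force: [-0.6, -0.0, -1.3]
finger_gap: 0.483
```

```bash
python3 go.py .4153,-.3766,.042,-60; python3 go.py .4153,-.3766,.06,-60
```

```text
shift cm [-0.34  0.12 17.98] rot [-0.    -0.003  0.004] q6deg 17.8 q [-0.93  0.45  1.61  0.    1.08  0.11] t 33.65 gap 0.483
shift cm [-0.33  0.12 16.18] rot [-0.    -0.003  0.004] q6deg 17.8 q [-0.93  0.45  1.61  0.    1.08  0.11] t 33.65 gap 0.483
```

Request:
drive_tool(increments=[[170,0,0,1.5,0,0,0],[170,-0.1,0.1,4.5,0,0,0],[170,-0.2,0.1,8,0,0,0],[170,-0.2,0.1,11.5,0,0,0],[170,-0.2,0.1,14,0,0,0],[170,-0.2,0.1,15.8,0,0,0],[170,-0.2,0.1,16.8,0,0,0],[170,-0.2,0.1,17.3,0,0,0],[170,-0.2,0.1,17.6,0,0,0],[170,-0.2,0.1,17.6,0,0,0],[170,-0.2,0.1,17.6,0,0,0]])

```text
t: 34.75
tcp_pos: [0.4166, -0.3772, 0.0465]
tool_rot: [0.965, 0.26, 0.002, 0.001]
force: [0.1, 0.3, -2.0]
finger_gap: 0.484
```

```bash
python3 go.py .4153,-.3766,.0425,-60
python3 - <<'E'
from h import *
b=snap('scene')
cv2.imwrite('pics/g8.png',cv2.resize(b[90:210,190:350],None,fx=4.5,fy=4.5,interpolation=cv2.INTER_CUBIC))
E
```

```text
shift cm [-0.08 -0.12  0.4 ] rot [ 0.002 -0.003  0.003] q6deg 17.8 q [-0.94  0.72  1.73  0.01  0.69  0.1 ] t 34.75 gap 0.484
```

View pics/g8.png

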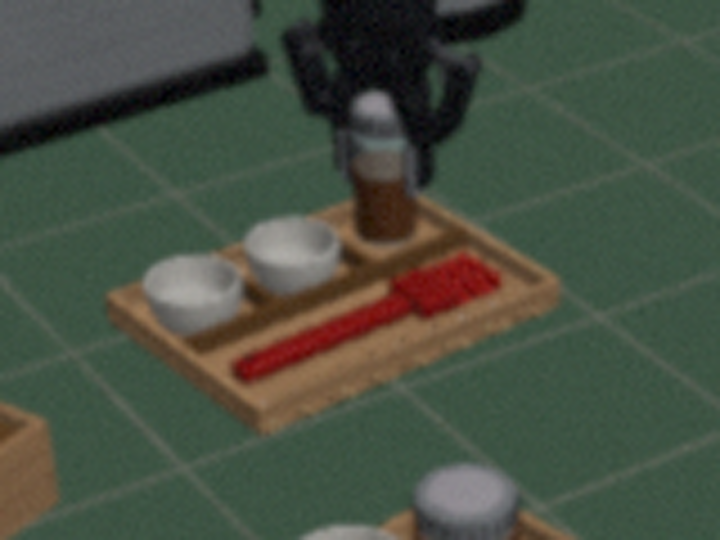

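The tall jar hangs upright over its empty compartment at about (385,235), a few mm up. The brush lies flat. I lower it slowly.

Request:
drive_tool(increments=[[170,0,0,0.1,0,0,0],[170,0,-0.1,0.2,0,0,0],[170,0,-0.1,0.3,0,0,0],[170,0,-0.1,0.35,0,0,0],[170,0,-0.1,0.35,0,0,0],[170,0,-0.1,0.35,0,0,0]])

```text
t: 35.4
tcp_pos: [0.4157, -0.3759, 0.0421]
tool_rot: [0.966, 0.26, 0.002, -0.0]
force: [-1.0, 0.1, -2.0]
finger_gap: 0.486
```

Request:
drive_tool(increments=[[170,0,0,0.1,0,0,0],[170,0,0,0.1,0,0,0],[170,0,0,0.1,0,0,0],[170,0,0,0.1,0,0,0]])

```text
t: 35.8
tcp_pos: [0.4158, -0.376, 0.0415]
tool_rot: [0.966, 0.26, 0.002, -0.0]
force: [-0.1, 0.4, 4.4]
finger_gap: 0.486
```

Upward force now reads 4.4 N, so the jar is on the floor. Releasing and retracting.

Request:
drive_tool(increments=[[150,0,0,-0.03,0,0,0],[125,0,0,-0.03,0,0,0],[100,0,0,-0.03,0,0,0],[80,0,0,-0.03,0,0,0],[80,0,0,-0.03,0,0,0],[80,0,0,-0.03,0,0,0],[80,0,0,-1,0,0,0],[80,0,0,-3,0,0,0],[80,0,0,-6.5,0,0,0],[80,0,0,-11,0,0,0],[80,0,0,-16,0,0,0],[80,0,0,-20,0,0,0],[80,0,0,-22,0,0,0],[80,0,0,-22,0,0,0]])

```text
t: 37.2
tcp_pos: [0.4164, -0.3778, 0.2658]
tool_rot: [0.965, 0.26, 0.003, 0.004]
force: [0.5, 0.5, -0.6]
finger_gap: 0.686
```

```bash
python3 go.py .49,-.05,.3,-60
```

```text
shift cm [ 22.86 -24.6   -3.56] rot [ 0.009 -0.004  0.003] q6deg 54.2 q [-0.94  0.4   1.56  0.    1.17  0.11] t 37.2 gap 0.686
```

```bash
python3 go.py .38,.14,.3,-40
```

```text
shift cm [ 22.91 -46.56  -3.76] rot [ 0.01  -0.003 -0.346] q6deg 60.2 q [-0.94  0.4   1.56  0.    1.17  0.11] t 37.2 gap 0.686
```

Request:
drive_tool(increments=[[80,0.9,-1.9,-1,0,0,0],[80,3,-6,-2,0,0,-0.04],[80,5,-10,-3,0,0,-0.08],[80,7,-14,-3.7,0,0,-0.12],[80,9,-18,-3.7,0,0,-0.15],[80,11,-22,-3.7,0,0,-0.18],[80,13,-26,-3.7,0,0,-0.21],[80,15,-30,-3.7,0,0,-0.24],[80,17,-34,-3.7,0,0,-0.27],[80,19,-38,-3.7,0,0,-0.3],[80,21,-42,-3.7,0,0,-0.32],[80,22.3,-45,-3.7,0,0,-0.34],[80,22.9,-46.5,-3.7,0,0,-0.346],[80,22.9,-46.5,-3.7,0,0,-0.346],[80,22.9,-46.5,-3.7,0,0,-0.346],[80,22.9,-46.5,-3.7,0,0,-0.346]])

```text
t: 38.8
tcp_pos: [0.379, 0.14, 0.2984]
tool_rot: [0.907, 0.422, 0.001, -0.0]
force: [0.5, 0.8, -0.2]
finger_gap: 0.688
```

```bash
cat > fin.py <<'E'
from meas import *
im=snap('top'); sc=snap('scene'); cv2.imwrite('pics/tf.png',im)
big=cv2.resize(im,None,fx=4,fy=4,interpolation=cv2.INTER_CUBIC).astype(int); b,g,r=[big[...,i] for i in range(3)]
u=lambda p:(np.array(p)+.5)/4-.5
def fr(p,c,a):
    x=np.array([np.cos(a),np.sin(a)]); y=np.array([-x[1],x[0]]); d=np.array(p)[:2]-c; return np.round([d@x,d@y],4)
L=(np.array([.4873,-.324]),np.pi+.1014); S=(np.array([.5989,.0037]),np.pi+.2197)
for nm,P,z,F in (('tall',[.4153,-.3766],.102,L),('squat',[.5677,-.0494],.054,S),('mid',[.48,.317],.088,None)):
    q=proj('top',[*P,z])[0]; x,y=(4*q+1.5).astype(int)
    m=np.zeros(g.shape,bool); m[y-48:y+48,x-48:x+48]=1; m&=(b-g>2)&(r>145)
    bl=blobs(m,300)
    if not bl: print(nm,'none');continue
    e=cv2.fitEllipse(bl[0]); w=cast('top',u(e[0]),z)[0]; print(nm,np.round(w,4),np.array(e[1])/8, fr(w,*F) if F else np.hypot(w[0]-.479,w[1]-.318))
q=proj('top',[.59,.045,.03])[0]; x,y=(4*q+1.5).astype(int)
m=np.zeros(g.shape,bool); m[y-130:y+130,x-80:x+80]=1; hsv=cv2.cvtColor(big.clip(0,255).astype(np.uint8),cv2.COLOR_BGR2HSV); m&=(b>=r-5)&(r<190)&(r>60)
for c in blobs(m,1000)[:1]: R=rect(u(c),.0335); print('scoop',R,fr(R,*S))
m=(r>110)&(g<90)&(b<90); m[:,:1500]=0;m[:,1900:]=0
for c in blobs(m,1500)[:1]: R=rect(u(c),.021); print('brush',R,fr(R,*L))
A=cv2.resize(im[120:280,260:490],(460,320),interpolation=cv2.INTER_CUBIC); B=cv2.resize(sc[90:290,190:390],(320,320),interpolation=cv2.INTER_CUBIC)
cv2.imwrite('pics/fin.png',np.hstack([A,B]))
E
python3 fin.py; cat fin.py >/dev/null
```

```text
tall [ 0.4155 -0.3763  0.102 ] [6.15214014 6.34319448] [0.0767 0.0447]
squat [ 0.5655 -0.0493  0.054 ] [8.128829   8.22258186] [0.0441 0.0445]
mid [0.4799 0.317  0.088 ] [7.16204739 7.20514822] 0.0013722217301835866
scoop [0.5931 0.0387 0.1306 0.0386 0.1088] [-0.002  -0.0354]
brush [ 1.0258 -0.2938  0.2472  0.1054  1.5761] [-0.5388  0.0245]
```

View pics/fin.png

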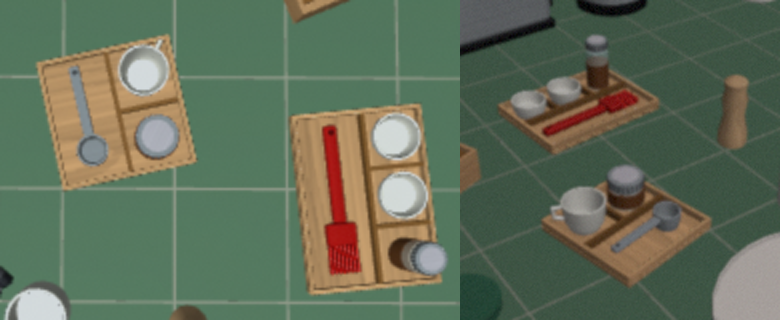

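Everything is in place and upright. In this last script the brush number is wrong: the mask picked up a red stool at the edge, and the earlier brush reading was good. Handing in.

```bash
python3 -c "
from station import manip; print(manip.sign_off())"
```

```text
the job is handed in; nothing more can be done
None
```

Both kits are made up and handed in at about 39 s of the 128 s allowed. No grasp or placing had to be repeated, and the arm was clear of everything at the end.

My last measurements, in each tray's own frame unless stated:

| Item | Measured (mm) | Target (mm) | Result |
|---|---|---|---|
| Tall jar | (76.7, 44.7) | (77, 45) | within 1 mm, upright |
| Squat jar | (44.1, 44.5) | (42, 45) | about 2 mm off, upright |
| Scoop | (-2, -35) | (0, -42) | about 7 mm across the slot, within its 22 mm limit; cup upright |
| Brush | about (-2, -37) | (0, -38) | flat, within 0.01 rad of the tray's direction |
| Middle jar | within 2 mm of the turntable centre | on the turntable | within 1 mm of where it started |

Two numbers from the last check disagreed with the picture:
- **Brush:** the mask picked up something outside the tray, so that reading is worthless. The brush figure above comes from the check just after the squat jar was placed, and the final picture shows the brush flat in its slot.
- **Scoop:** the fitted box gave a yaw of 0.11 rad because the cup skews it. In the picture the handle lies along the slot at about 0.22 rad, matching the tray. The 7 mm offset comes from the same box, so part of it may be that skew.

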